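# Free the slide-on battery pack of a portable transceiver

### The job

Take the pin tool out of the wooden tool block, hold the recessed catch in the transceiver's battery pack down with its tip and, keeping it held down, push the pack out along its rails with the pin until it comes to its stop; then stand the tool back in a hole of the block. The catch is thin plastic: press only as hard as it takes to hold it down, never force the pack while it is still caught, touch the transceiver with nothing but the tool, and leave everything else where it is.

Things in the scene. Friction and masses are not known exactly. Their poses are not given: they have to be found in the camera images.
- radio: Heavy portable transceiver, 200 mm deep (x), 240 mm wide (y), flat deck 105 mm above the bench; origin under its centre, x towards its back (heat sink), y towards its left side, z up. On the deck, between two rails along y that rise 14 mm, sits the battery pack. It stands firm, but it, the pack or the catch breaks if the tool loads them with more than 14 N (press and push together).
- pack_top (a point): Centre of the flat top face of the battery pack, moves with the pack, axes as the transceiver's. The pack is a grey box 74 mm (x) by 120 mm (y) by 30 mm high on the deck, its top 135 mm above the bench, with low ribs near its +y end. The well of its catch lies near its -y end.
- well (a point): Centre of the mouth of the catch well, in the pack's top face, at x +20 mm, y -40 mm from the pack's centre; moves with the pack, axes as the transceiver's. The well is a square hole 10 by 10 mm, straight down. Its floor is the round black plunger of the catch, 9 mm wide, screwed in to a height that differs from pack to pack: its top lies anywhere from 4 to 14 mm below the mouth.
- catch_axis (a point): Point of the pack on the well's axis, 14 mm below the mouth (fixed to the pack, does not follow the plunger). From its rest the plunger yields when pressed with 5 N, frees the pack when 3 mm down (about 7.5 N) and is hard against its stop when 4 mm down (8 N); let go, it springs up.
- safety_notch (a point): Second notch in the +x rail (fixed), on the line along which the catch's nose travels. The nose locks in the home notch and snaps into this one too, which stops the pack about 29 to 33 mm out, if the catch is not held down as it passes; then press it down again. It is past the last lip at 53 mm.
- battery (a joint): How far the pack has slid along its rails towards the transceiver's +y (left) side, in m: 0 home, 0.060 at the end stop. With the catch held down about 3 N slides it (a little more at speed); it stays where it is left. A pin in the well pushes the pack by the well's side wall.
- pin_tool: Pin tool, pin down in the block, 60 g. Origin at the pin's tip, z up along the tool. Steel pin 4 mm thick, round-tipped, 28 mm long; then a round collar 20 mm wide, 28 to 33 mm from the tip; then a plain aluminium handle, 14 mm by 14 mm square, 33 to 93 mm from the tip, sides along the tool's x and y; then a 10 mm round button 4 mm high.
- pin_tip (a point): The tip of the pin tool's pin, axes as the tool's.
- block: Fixed wooden tool block, 150 mm (x) by 50 mm (y) by 45 mm high, origin under its centre. Three round holes 7.5 mm wide, 35 mm deep, along its x axis at -50, 0 and +50 mm. A tool in it rests with its collar on the block, its tip 17 mm above the bench. The pin tool stands in the middle or the +50 mm hole, the screwdriver in the other; the -50 mm hole is free.
- block_hole0 (a point): Centre of the mouth of the hole at -50 mm, on the block's top, 45 mm above the bench.
- block_hole1 (a point): Centre of the mouth of the middle hole.
- block_hole2 (a point): Centre of the mouth of the hole at +50 mm.
- screwdriver: Small screwdriver with a round black handle 15 mm in diameter and a steel swivel cap, standing in the block like the pin tool and 91 mm long; origin at its tip. Not needed, to be left alone.
- multimeter: Yellow hand-held meter lying on the bench, 155 by 78 by 37 mm, origin under its centre. To be left alone.
- solder_reel: Metal reel, 54 mm in diameter and 38 mm high, standing on the bench, origin under its centre. To be left alone.
- jar: Glass jar with a steel cap, 60 mm in diameter and 70 mm high, origin under its centre. To be left alone.
There are look-alikes about, which are no part of the job. What is shaped like the pin_tool but orange or turquoise is not meant.

How it is judged:
By the outcome, as a careful person would: the job done as asked, in the order asked, and still so for the second after the job is handed in, with the robot touching nothing.
It also fails if it takes over 72 s, if anything falls off the work surface, if the arm or the gripper's body presses on something with over 40 N, if the wrist force passes 120 N, or if a joint passes its speed limit or range.

### The arm

A 6-joint arm with a two-finger parallel gripper is mounted at the origin on the work surface. World frame = base frame: x ahead of the robot, y to its left, z up, the work surface at z = 0. Lengths are in mm, angles in degrees, forces in N, time in s.
With the tool pointing down it reaches from about 300 to 850 mm from the base axis. Payload 4.2 kg.
Tool frame: the origin (TCP) lies midway between the tips of the shut fingers; the grasp point (between the pads) lies 19 mm behind it; z points along the fingers, y is the line along which they close (so a half turn about z gives the same grasp; the last joint's range is limited). The gripper opens to 91 mm and grips with 3 to 60 N. Pads are 32 mm wide; open, the fingers measure 118 mm over their backs; the gripper's body (76 mm by 178 mm) begins 60 mm behind the grasp point.
Start: joints at [-76.662, 18.312, 89.639, -0, 72.044, -1.146], TCP at [143.819, -556.74, 213.976] pointing down, gripper open.
Joint ranges: [-177.97, 177.97], [-48.28, 115.42], [12.27, 149.76], [-77.06, 257.06], [2.81, 150.46], [-146.56, 146.56]. Speed limits (degrees/s): [147.25, 147.25, 180, 180, 180, 180].

### API

Orientations are given as [roll, pitch, yaw] about the fixed x, y, z axes, in that order (R = Rz(yaw) Ry(pitch) Rx(roll)).
In Python, from workcell import env gives the robot as it stands.
- The arm moves only by the shell command python3 -m jog 'ROWS' [FORCE]. ROWS is a JSON object of lists of equal length, an entry for each row: "jaw": the finger opening in mm, from 0 to 91.2; "slide": the shift along the tool's x, y, z in units of 30 mm (1.0 is 30 mm), a list of three; "spin": the turn about the tool's z in units of 8 degrees (1.0 is 8 degrees). In form: {"jaw": [jaw, ...], "slide": [[dx, dy, dz], ...], "spin": [spin, ...]}. A call has 1 to 10 rows; each row shifts and turns the commanded pose from where the row before left it, along the tool's axes as they then stand; what a row does not reach is not made up. A row lasts 1/10 s, in which the tool goes at most 50 mm and 8.59 degrees, less where a joint would pass 70% of its speed; a pose out of reach is approached as far as the arm can. A call is refused whole if a number of a shift passes 1 or a number of a turn 1, either way. A call with a gripper value outside its range is refused whole. The fingers move at their own pace and stop on an object; FORCE is the grip in N (left out, the last holds). Time passes only in rows, so rows that do not move let the fingers close. It gives the time, the measured TCP pose, the force, the opening and the grip force at its end, in the units of the state.
- env.state(): the state, without advancing time (a new reading comes with each control period).
- env.grab_frame(name): name is "side" or "top"; returns the picture (384x512x3 uint8, red, green, blue); there is no depth.
- env.camera_model(name): a dict with "fx", "fy", "cx", "cy" (pixels), "camera_from_world" (4x4, takes a point from world to camera coordinates). Camera axes: x right, y up, looking along -z (the intrinsics and any distortion apply to the point x, -y, -z); pixel columns grow to the right and rows downward; lengths in mm; the calibration is good to about 2 mm. A picture is of the moment at which its call begins. camera_model takes no time and is no camera call.
- env.job_done(): hands the job in; it is judged then, once.
The state is a dict: "time_s": time; "qpos": joint angles; "qvel": joint speeds; "effort": joint torques, N m; "ee_pos": TCP position; "ee_rot": TCP orientation; "force": force on the tool from outside, world axes, zero at the start; "torque": the same for the moment, N m; "gripper_width": finger opening in mm; "gripper_force": force on a finger pad.
Only numpy, scipy, OpenCV 4.12 (cv2) and the standard library are available. Lean on these libraries where they do the work, as an engineer would, in place of code of your own. Each camera call takes 0.05 s, during which the arm holds its last target. There are 200 camera calls.

## Working session

There is one attempt and no reset: what is moved stays moved. The work goes in short steps, Python scripts to look and compute and a shell command to move; the robot and the scene stay as the last step left them, time stands still between calls to the robot, and variables do not carry over. Pictures are saved under pics/ and viewed, at most 10 in all, crops included, and the job is handed in when it is done.

```bash
mkdir -p pics; cat > h.py <<'E'
import numpy as np, cv2
from workcell import env
def shot(n,f):
    im=env.grab_frame(n)[:,:,::-1]; cv2.imwrite('pics/'+f,im); return im
def ray(n,uv):
    c=env.camera_model(n); M=np.array(c['camera_from_world']); R=M[:3,:3]; o=-R.T@M[:3,3]
    d=np.array([(uv[0]-c['cx'])/c['fx'],-(uv[1]-c['cy'])/c['fy'],-1.]); return o,R.T@d
def atz(n,uv,z):
    o,d=ray(n,uv); return o+d*(z-o[2])/d[2]
def two(uv1,uv2,n1='top',n2='side'):
    o1,d1=ray(n1,uv1); o2,d2=ray(n2,uv2)
    A=np.stack([d1,-d2],1); t=np.linalg.lstsq(A,o2-o1,rcond=None)[0]
    p,q=o1+t[0]*d1,o2+t[1]*d2; return (p+q)/2,np.linalg.norm(p-q)
def pix(n,p):
    c=env.camera_model(n); M=np.array(c['camera_from_world']); q=M[:3,:3]@np.array(p)+M[:3,3]
    return np.array([c['cx']+c['fx']*q[0]/-q[2], c['cy']+c['fy']*q[1]/q[2]])
E
python3 - <<'E'
from h import *
a=shot('top','a_top.png');b=shot('side','a_side.png')
cv2.imwrite('pics/a.png',np.vstack([a,b])[:, :] if 0 else cv2.resize(np.hstack([a,b]),(800,300)))
for n in('top','side'):
    c=env.camera_model(n);print({k:(np.round(v,3).tolist()) for k,v in c.items()})
print(env.state())
E
```

```text
{'fx': 385.036, 'fy': 385.036, 'cx': 253.537, 'cy': 193.155, 'camera_from_world': [[0.011, -1.0, 0.027, 13.717], [0.992, 0.014, 0.122, -602.966], [-0.123, 0.025, 0.992, -1113.591], [0.0, 0.0, 0.0, 1.0]]}
{'fx': 448.014, 'fy': 448.014, 'cx': 250.444, 'cy': 198.924, 'camera_from_world': [[-0.925, -0.379, 0.009, 577.514], [0.246, -0.583, 0.775, -222.681], [-0.289, 0.719, 0.632, -1163.358], [0.0, 0.0, 0.0, 1.0]]}
{'time_s': 0.1, 'qpos': array([-7.66613158e+01,  1.83478195e+01,  8.97004963e+01, -2.91467852e-04,
        7.20425607e+01, -1.14583032e+00]), 'qvel': array([-0.04519614, -0.09595629, -0.13887103, -0.06411128,  0.07465585,
       -0.05523535]), 'effort': array([ 9.55745199e-04, -4.13331413e+01, -2.32508683e+01,  7.28674536e-02,
        4.21887799e-02, -5.52473148e-05]), 'ee_pos': array([ 143.71341878, -556.28254291,  213.19861349]), 'ee_rot': array([-1.79909136e+02, -1.54020434e-03,  1.44846034e+01]), 'force': array([-0.70524467, -0.0661839 , -0.02876066]), 'torque': array([-0.01521167, -0.00045152, -0.01443766]), 'gripper_force': 0.0, 'gripper_width': 91.16380288415053}
```

View pics/a_top.png

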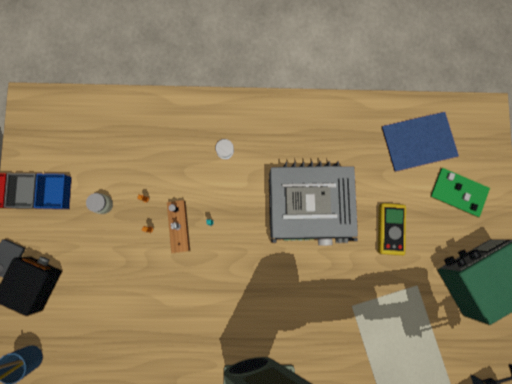

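View pics/a_side.png

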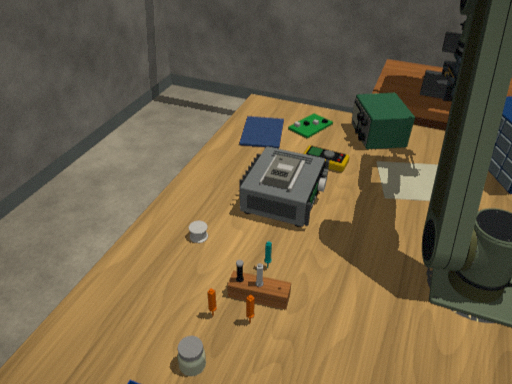

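The top view shows the radio at about (312,203) and the block at about (178,225), with two tools in its upper two holes. In the side view the block is at (259,288), the pin tool (light) at (260,275) and the screwdriver (dark) at (240,271). I'll enlarge these areas.

```bash
python3 - <<'E'
import cv2,numpy as np
a=cv2.imread('pics/a_top.png');b=cv2.imread('pics/a_side.png')
def cr(im,x,y,w,h,s=8):
    o=cv2.resize(im[y:y+h,x:x+w],None,fx=s,fy=s,interpolation=cv2.INTER_CUBIC)
    for i in range(0,w,10): cv2.putText(o,str(x+i),(i*s,8),0,.3,(0,255,255));cv2.line(o,(i*s,10),(i*s,14),(0,255,255))
    for i in range(0,h,10): cv2.putText(o,str(y+i),(0,i*s+3),0,.3,(0,255,255));cv2.line(o,(20,i*s),(24,i*s),(0,255,255))
    return o
cv2.imwrite('pics/c1.png',np.hstack([cr(a,155,190,40,70),cr(b,222,250,60,70)][0:2])[:560])
cv2.imwrite('pics/c2.png',np.hstack([cr(a,264,155,48*2,95,4),cr(b,236,140,100,95,4)]))
E
```

```text
(no output)
```

View pics/c1.png

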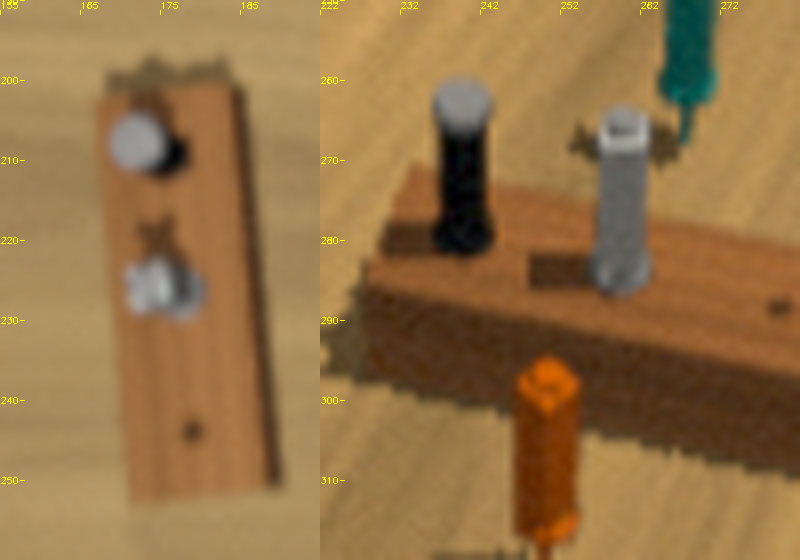

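View pics/c2.png

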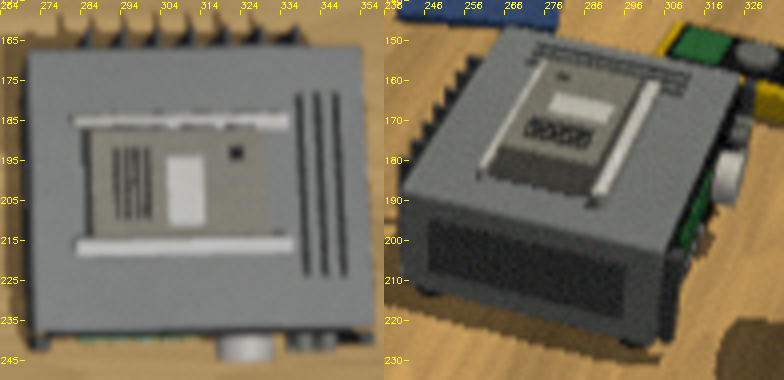

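The pin tool's top is at (173.4,225.3) in top and (259.4,265.2) in side. The free hole is at (178.6,243.4) and (278.9,287.9). The well is at (322.6,192.9) and (280.6,158.9).

```bash
python3 - <<'E'
from h import *
np.set_printoptions(precision=1,suppress=True)
print('tool top',two((173.4,225.3),(259.4,265.2)))
print('hole0',two((178.6,243.4),(278.9,287.9)))
print('well',two((322.6,192.9),(280.6,158.9)))
# rail refs top view (c2 scale 4)
f=lambda u,v:(264+u/4-.375,155+v/4-.375)
print('rails',[atz('top',f(*p),119)[:2] for p in((72,122),(288,122),(78,247),(293,245))])
print('deck',[atz('top',f(*p),105)[:2] for p in((27,48),(360,45),(37,332),(375,330))])
g=lambda u,v:(155+u/8-.44,190+v/8-.44)
B=[atz('top',g(*p),45)[:2] for p in((97,90),(235,80),(130,503),(272,490))]
print('block top corners',B, 'centre',np.mean(B,0))
print('tool top at z114',atz('top',(173.4,225.3),112), 'side',atz('side',(259.4,265.2),112))
# refine the radio edges via side
s=lambda u,v:(236+(u-384)/4-.375,140+v/4-.375)
print('side rails', [atz('side',s(*p),119)[:2] for p in((545,62),(480,172),(658,84),(595,198))])
E
```

```text
tool top (array([502. , 243.3, 107.5]), np.float64(0.8492207559322092))
hole0 (array([451.7, 238.1,  42. ]), np.float64(0.11993173188132772))
well (array([ 594.2, -166.6,  131.7]), np.float64(0.4679370015769384))
rails [array([616.2, -54.7]), array([ 618.4, -206. ]), array([529.2, -59. ]), array([ 532.5, -208.2])]
deck [array([670.8, -24. ]), array([ 676.8, -261.9]), array([470.8, -32.1]), array([ 474.8, -268.2])]
block top corners [array([575.5, 276.7]), array([579.8, 226.3]), array([425.5, 259.1]), array([430.6, 208.1])] centre [502.8 242.6]
tool top at z114 [501.4 242.4 112. ] side [501.  247.3 112. ]
side rails [array([ 620.2, -198.7]), array([615.1, -45.3]), array([ 529.3, -204.1]), array([528.5, -48.7])]
```

```bash
python3 -m jog '{"jaw":[50,50,50,50,50,50,50,50,50,50],"slide":[[0,0,0],[0.3,-0.5,0],[0.58,-0.97,0],[0.58,-0.97,0],[0.58,-0.97,0],[0.58,-0.97,0],[0.58,-0.97,0],[0.58,-0.97,0],[0.58,-0.97,0],[0.58,-0.97,0]],"spin":[0.96,0,0,0,0,0,0,0,0,0]}' 10; python3 - <<'E'
from h import *
np.set_printoptions(precision=1,suppress=True)
print('turq top',two((210,220.5),(268,243)));print('or1',two((143,197.5),(211.5,291)));print('or2',two((148,229),(250,297)))
for z in(42,45): print(z,atz('top',(178.6,243.4),z),atz('side',(278.9,287.9),z))
E
```

```text
time_s: 1.1
ee_pos: [261.7, -291.6, 213.7]
ee_rot: [-180.0, 0.0, 6.8]
force: [0.9, 0.3, 1.1]
gripper_width: 49.8
gripper_force: 0.0
turq top (array([516.9, 144.7,  85.5]), np.float64(0.3426176177894573))
or1 (array([582.1, 337.6,  80.7]), np.float64(3.5654041289382015))
or2 (array([493.1, 319.4,  81. ]), np.float64(3.7579556972883914))
42 [451.6 238.1  42. ] [451.7 238.1  42. ]
45 [451.6 237.6  45. ] [451.  240.5  45. ]
```

```bash
python3 -m jog '{"jaw":[50,50,50,50,50,50,50,50,50,50],"slide":[[0.58,-0.97,0],[0.58,-0.97,0],[0.58,-0.97,0],[0.58,-0.97,0],[0.58,-0.97,0],[0.58,-0.97,0],[0.58,-0.97,0],[0.58,-0.97,0],[0.58,-0.97,0],[0.58,-0.97,0]],"spin":[0,0,0,0,0,0,0,0,0,0]}'; python3 -m jog '{"jaw":[50,50,50,50,50,50,50,50,50],"slide":[[0.58,-0.97,0],[0.58,-0.97,0],[0.58,-0.97,0],[0.58,-0.97,0],[0.58,-0.97,0],[0.58,-0.97,0],[0.3,-0.5,0],[0,0,0],[0,0,0]],"spin":[0,0,0,0,0,0,0,0,0]}'
```

```text
time_s: 2.1
ee_pos: [400.0, 17.9, 213.7]
ee_rot: [180.0, 0.0, 6.8]
force: [-0.3, -0.5, -0.1]
gripper_width: 49.8
gripper_force: 0.0
time_s: 3.0
ee_pos: [489.4, 217.4, 213.4]
ee_rot: [179.9, 0.1, 6.8]
force: [0.1, -0.3, 0.2]
gripper_width: 50.0
gripper_force: 0.0
```

```bash
python3 -m jog '{"jaw":[50,50,50,50,50,50,50],"slide":[[0.52,-0.8,0],[0,0,0.8],[0,0,0.8],[0,0,0.8],[0,0,0.3],[0,0,0],[0,0,0]],"spin":[0,0,0,0,0,0,0]}'; python3 - <<'E'
from h import *
a=shot('top','b_top.png');b=shot('side','b_side.png')
def cr(im,x,y,w,h,s=5):
    o=cv2.resize(im[y:y+h,x:x+w],None,fx=s,fy=s,interpolation=cv2.INTER_CUBIC)
    for i in range(0,w,10): cv2.putText(o,str(x+i),(i*s,8),0,.3,(0,255,255));cv2.line(o,(i*s,10),(i*s,14),(0,255,255))
    for i in range(0,h,10): cv2.putText(o,str(y+i),(0,i*s+3),0,.3,(0,255,255));cv2.line(o,(20,i*s),(24,i*s),(0,255,255))
    return o
p=env.state()['ee_pos'];print(p,pix('top',p),pix('side',p))
cv2.imwrite('pics/c3.png',np.hstack([cr(a,140,170,70,100),cr(b,215,220,80,100)]))
E
```

```text
time_s: 3.7
ee_pos: [503.2, 243.5, 134.0]
ee_rot: [-180.0, -0.1, 6.8]
force: [-0.4, -0.4, 0.4]
gripper_width: 50.3
gripper_force: 0.0
[503.56275003 243.8790729  134.40144149] [171.37212452 224.15027768] [259.09615138 257.35765633]
```

View pics/c3.png

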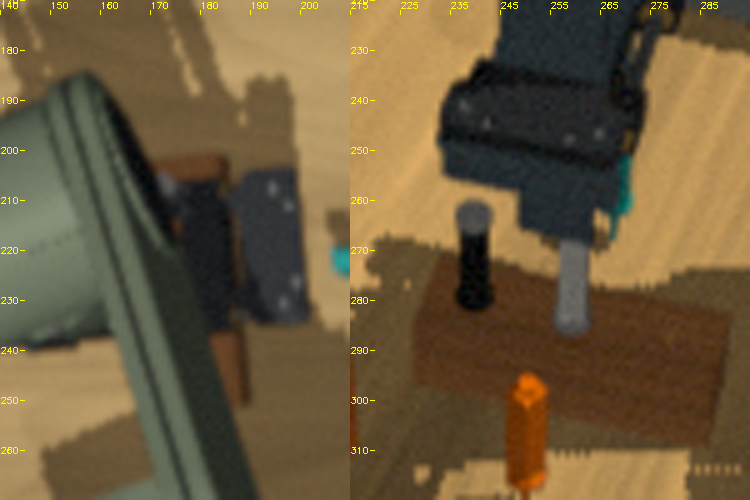

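The side crop shows the near finger straddling the tool, with its tip edge running from about (249,265) to (265,268). The handle is below it at px (260,276). I'll compare this with the prediction.

```bash
python3 - <<'E'
from h import *
p=np.array([503.2,243.5,134.]);c,s=np.cos(np.radians(6.8)),np.sin(np.radians(6.8))
tx=np.array([c,s,0]);ty=np.array([s,-c,0])
for a in(-16,16):
  for b in(-25,-33,): print(a,b,pix('side',p+a*tx+b*ty).round(1))
print(pix('side',[502,243,114]).round(1),pix('top',[502,243,114]).round(1), pix('side',[502,243,50]).round(1))
print(pix('side',[503.2,243.5,114]).round(1))
E
```

```text
-16 -25 [263.3 266.5]
-16 -33 [262.4 269. ]
16 -25 [249.8 263.7]
16 -33 [248.9 266.2]
[259.7 263.3] [173.1 225. ] [259.1 281. ]
[259.1 263.3]
```

```bash
python3 -m jog '{"jaw":[50,50,50,50,50,22,18,16,15,14],"slide":[[0,0,0.7],[0,0,0.7],[0,0,0.7],[0,0,0.17],[0,0,0],[0,0,0],[0,0,0],[0,0,0],[0,0,0],[0,0,0]],"spin":[0,0,0,0,0,0,0,0,0,0]}' 3; python3 -c "
from h import *;s=env.state();print(s['force'],s['torque'],s['ee_pos'])"
```

```text
time_s: 4.8
ee_pos: [502.9, 243.9, 65.1]
ee_rot: [-180.0, -0.0, 6.8]
force: [-0.7, 0.7, -0.2]
gripper_width: 14.9
gripper_force: 0.0
[-0.6985956   0.70873779 -0.21813763] [ 0.08815232  0.01146998 -0.02954068] [502.8737537  243.91224375  65.1399286 ]
```

```bash
python3 -m jog '{"jaw":[13,12,11,10,10,10],"slide":[[0,0,0],[0,0,0],[0,0,0],[0,0,0],[0,0,0],[0,0,0]],"spin":[0,0,0,0,0,0]}' 3; python3 -c "
from h import *;s=env.state();print(s['force'],s['torque'],s['ee_pos'])"
```

```text
time_s: 5.4
ee_pos: [502.9, 243.9, 65.1]
ee_rot: [-180.0, -0.0, 6.8]
force: [0.0, 0.3, 4.1]
gripper_width: 14.0
gripper_force: 3.0
[0.03956775 0.25777105 4.05843663] [ 0.09533674  0.10150417 -0.00652887] [502.87055416 243.92128206  65.06634972]
```

```bash
python3 -m jog '{"jaw":[10,10,10],"slide":[[0,0,0],[0,0,0],[0,0,0]],"spin":[0,0,0]}' 40; python3 -m jog '{"jaw":[10,10,10,10,10,10,10,10,10,10],"slide":[[0,0,-0.2],[0,0,-0.5],[0,0,-0.7],[0,0,-0.7],[0,0,-0.7],[0,0,-0.7],[0,0,-0.7],[0,0,-0.6],[0,0,-0.2],[0,0,0]],"spin":[0,0,0,0,0,0,0,0,0,0]}' 40
```

```text
time_s: 5.7
ee_pos: [502.8, 243.9, 65.0]
ee_rot: [-180.0, -0.0, 6.8]
force: [-0.6, 0.2, 5.7]
gripper_width: 13.8
gripper_force: 40.0
time_s: 6.7
ee_pos: [502.8, 243.8, 215.1]
ee_rot: [-180.0, -0.0, 6.8]
force: [-0.1, 0.5, -1.2]
gripper_width: 13.6
gripper_force: 40.0
```

```bash
python3 -m jog '{"jaw":[10,10,10,10,10,10,10,10,10,10],"slide":[[0,0,0],[0.1,0.45,0],[0.19,0.95,0],[0.19,0.95,0],[0.19,0.95,0],[0.19,0.95,0],[0.19,0.95,0],[0.19,0.95,0],[0.19,0.95,0],[0.19,0.95,0]],"spin":[0.7,0,0,0,0,0,0,0,0,0]}' 40;  python3 -m jog '{"jaw":[10,10,10,10,10,10,10,10],"slide":[[0.19,0.95,0],[0.19,0.95,0],[0.19,0.95,0],[0.19,0.95,0],[0.19,0.95,0],[0.19,0.92,0],[0,0,0],[0,0,0]],"spin":[0,0,0,0,0,0,0,0]}' 40
```

```text
time_s: 7.7
ee_pos: [555.7, 1.2, 213.7]
ee_rot: [180.0, 0.1, 1.3]
force: [0.3, 0.4, -0.8]
gripper_width: 13.6
gripper_force: 40.0
time_s: 8.5
ee_pos: [593.2, -166.8, 213.5]
ee_rot: [-179.9, 0.1, 1.2]
force: [0.6, -0.1, -1.4]
gripper_width: 13.6
gripper_force: 40.0
```

```bash
python3 -m jog '{"jaw":[10,10,10],"slide":[[0,0,0.4],[0,0,0.3],[0,0,0]],"spin":[0,0,0]}' 40; cat >> h.py <<'E'
def cr(im,x,y,w,h,s=5):
    o=cv2.resize(im[y:y+h,x:x+w],None,fx=s,fy=s,interpolation=cv2.INTER_CUBIC)
    for i in range(0,w,10): cv2.putText(o,str(x+i),(i*s,8),0,.3,(0,255,255));cv2.line(o,(i*s,10),(i*s,14),(0,255,255))
    for i in range(0,h,10): cv2.putText(o,str(y+i),(0,i*s+3),0,.3,(0,255,255));cv2.line(o,(20,i*s),(24,i*s),(0,255,255))
    return o
E
python3 - <<'E'
from h import *
a=shot('top','d_top.png');b=shot('side','d_side.png')
p=env.state()['ee_pos'];print(p);q=p-[0,0,48.1];print('tip pred',pix('top',q),pix('side',q))
cv2.imwrite('pics/c4.png',np.hstack([cr(a,295,165,50,60,6),cr(b,260,110,40,60,12)[:600,:480][:360]] if 0 else [cr(a,295,165,40,60,8),cr(b,258,115,50,60,8)]))
E
```

```text
time_s: 8.8
ee_pos: [592.7, -164.8, 191.5]
ee_rot: [-179.9, 0.3, 1.3]
force: [-0.2, 0.6, -0.4]
gripper_width: 14.1
gripper_force: 40.0
[ 593.8500009  -165.26944918  193.32001295]
tip pred [323.14995059 192.48684643] [280.70981925 155.43958506]
```

View pics/c4.png

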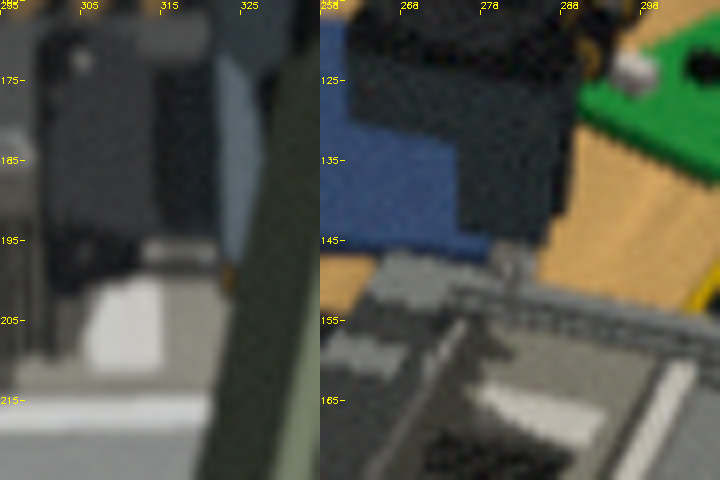

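The side crop shows the collar at about (282,146), with the pin below it at u≈281. The tip is blurred against the shadowed pack, so I'll enlarge that part before and after.

```bash
python3 - <<'E'
from h import *
b=cv2.imread('pics/d_side.png');a=cv2.imread('pics/a_side.png')
f=lambda im:cr(cv2.convertScaleAbs(im,alpha=1.8),270,140,24,28,16)
cv2.imwrite('pics/c5.png',np.hstack([f(b),f(a)]))
E
```

```text
(no output)
```

View pics/c5.png

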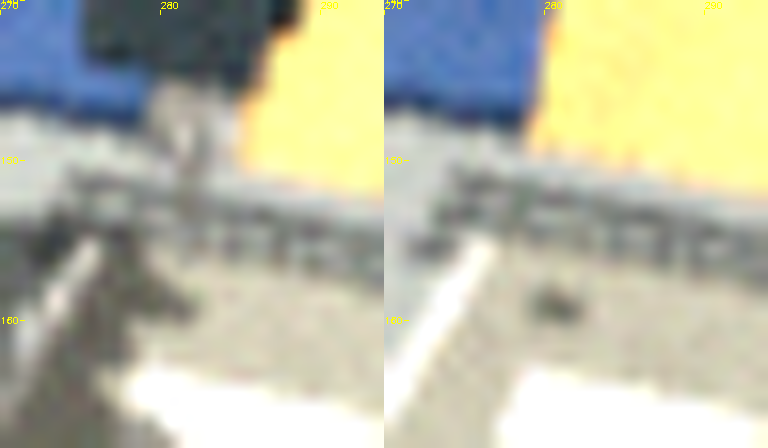

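The pin is at u≈281.3 with its tip at v≈155, and the well was at (280.4,158.6). I'll compute the differential vision offset between the tool's top in the hole and the well, at known heights.

```bash
python3 - <<'E'
from h import *
np.set_printoptions(precision=1,suppress=True)
for n,t,w in(('top',(173.4,225.3),(322.6,192.9)),('side',(259.4,265.2),(280.4,158.6))):
    T=atz(n,t,112);W=atz(n,w,135);print(n,T,W,'target TCP',np.array([502.8,243.9])+(W-T)[:2])
q=np.array([593.3,-165.2,144.]);J=np.array([pix('side',q+d)-pix('side',q) for d in np.eye(3)]).T;print(pix('side',q),J)
print(np.mean([env.state()['ee_pos'] for _ in range(20)],0))
# collar/hi pin check
g=cv2.cvtColor(cv2.imread('pics/d_side.png'),6)[144:164,274:290];print(g)
E
```

```text
top [501.4 242.4 112. ] [ 594.  -165.9  135. ] target TCP [ 595.4 -164.4]
side [501.  247.3 112. ] [ 593.6 -163.2  135. ] target TCP [ 595.4 -166.6]
[280.9 155.8] [[-0.3 -0.1  0. ]
 [-0.1  0.2 -0.3]]
[ 593.9 -165.3  193.3]
[[ 71  63  58  53  52  43  44  39  38  40  31  44  88 152 156 156]
 [ 70  71  70  67  62  62  81  77  62  66  47  61 100 151 155 157]
 [ 55  49  51  55  53  78  97  94  92  94  84 103 135 155 158 158]
 [ 54  47  46  38  44  76  96 101  95 109 115 124 153 157 157 157]
 [100  94 100  76  70  73  85 114  87 107 124 131 151 158 156 162]
 [121 119 124 107 103  89  81 100  80 100 114 133 155 160 158 159]
 [ 99 106 105 115 115 106 105  84  83 105 114 126 139 145 147 153]
 [ 86  71  72  79  83  90  97  84  89 111 117 116 119 119 124 133]
 [ 91  76  92  94  75  76  75  71  76  87  93  99 104 111 115 117]
 [ 64  67  82  85  77  89  92  74  74  78  71  74  66  80  86  89]
 [ 49  59  58  48  62  74  86  85  79  94  82  88  89  71  73  65]
 [ 60 108  72  52  59  89  96  88  81  90  73  84  86  71  90  84]
 [ 97 111  69  56  59  91 110  98 105 105  94 100  95  82  92  75]
 [102  81  55  60  59  68  92 112 118 117 116 117 117 109 109  97]
 [ 91  62  61  53  52  59  66  86 102 115 112 119 117 116 116 119]
 [ 81  53  58  58  64  61  68  67  96 116 119 116 114 117 117 119]
 [ 65  51  55  62  94  98 100  96 112 118 115 117 118 113 118 121]
 [ 56  54  57  62  91 116 116 116 115 116 116 118 116 114 114 115]
 [ 59  60  62  68  97 127 119 116 116 117 116 119 119 113 115 115]
 [ 55  64  92 102 134 163 150 145 132 125 118 114 117 117 116 114]]
```

Both cameras agree on a target TCP of about (595.4, -165). I'll move there and lower in guarded steps.

```bash
cat > ck.py <<'E'
import sys
from workcell import env
s=env.state(); print('CK',s['ee_pos'].round(2),s['force'].round(2),s['torque'].round(3))
sys.exit(s['force'][2]>float(sys.argv[1]))
E
python3 -m jog '{"jaw":[10,10,10,10],"slide":[[0.06,0,0],[0,0,0.2],[0,0,0.1],[0,0,0]],"spin":[0,0,0,0]}' 40 >/dev/null; python3 ck.py 2 && python3 -m jog '{"jaw":[10,10],"slide":[[0,0,0.03],[0,0,0]],"spin":[0,0]}'>/dev/null; python3 ck.py 2 && python3 -m jog '{"jaw":[10,10],"slide":[[0,0,0.03],[0,0,0]],"spin":[0,0]}'>/dev/null;python3 ck.py 2 && python3 -m jog '{"jaw":[10,10],"slide":[[0,0,0.03],[0,0,0]],"spin":[0,0]}'>/dev/null; python3 ck.py 2 && python3 -m jog '{"jaw":[10,10],"slide":[[0,0,0.03],[0,0,0]],"spin":[0,0]}'>/dev/null; python3 ck.py 2
```

```text
CK [ 595.54 -165.77  184.12] [-0.44 -0.35 -0.9 ] [-0.005 -0.022 -0.004]
CK [ 595.54 -165.77  184.12] [-0.44 -0.35 -0.9 ] [-0.005 -0.022 -0.004]
CK [ 595.54 -165.77  184.12] [-0.44 -0.35 -0.9 ] [-0.005 -0.022 -0.004]
CK [ 595.54 -165.77  184.12] [-0.44 -0.35 -0.9 ] [-0.005 -0.022 -0.004]
CK [ 595.54 -165.77  184.12] [-0.44 -0.35 -0.9 ] [-0.005 -0.022 -0.004]False
False
False
False
False
```

```bash
sed -i 's/sys.exit(\(.*\))$/sys.exit(int(\1))/' ck.py
python3 ck.py 2 && python3 -m jog '{"jaw":[10,10],"slide":[[0,0,0.03],[0,0,0]],"spin":[0,0]}'>/dev/null && python3 ck.py 2 && python3 -m jog '{"jaw":[10,10],"slide":[[0,0,0.03],[0,0,0]],"spin":[0,0]}'>/dev/null&& python3 ck.py 2 && python3 -m jog '{"jaw":[10,10],"slide":[[0,0,0.03],[0,0,0]],"spin":[0,0]}'>/dev/null&& python3 ck.py 2 && python3 -m jog '{"jaw":[10,10],"slide":[[0,0,0.03],[0,0,0]],"spin":[0,0]}'>/dev/null && python3 ck.py 2
```

```text
CK [ 595.54 -165.77  184.12] [-0.44 -0.35 -0.9 ] [-0.005 -0.022 -0.004]
CK [ 595.93 -165.98  183.93] [-0.55 -0.17 -1.36] [ 0.013  0.046 -0.004]
CK [ 595.91 -165.91  183.02] [ 0.39  0.02 -0.5 ] [-0.019  0.017  0.001]
CK [ 595.88 -165.91  182.06] [ 0.39 -0.67 -1.01] [ 0.    -0.032  0.019]
CK [ 595.86 -165.9   181.13] [-0.41 -0.07 -0.06] [0.029 0.004 0.01 ]
```

```bash
python3 -m jog '{"jaw":[10,10],"slide":[[0,0,0.03],[0,0,0]],"spin":[0,0]}'>/dev/null && python3 ck.py 2 && python3 -m jog '{"jaw":[10,10],"slide":[[0,0,0.03],[0,0,0]],"spin":[0,0]}'>/dev/null && python3 ck.py 2 && python3 -m jog '{"jaw":[10,10],"slide":[[0,0,0.03],[0,0,0]],"spin":[0,0]}'>/dev/null&& python3 ck.py 2 && python3 -m jog '{"jaw":[10,10],"slide":[[0,0,0.03],[0,0,0]],"spin":[0,0]}'>/dev/null&& python3 ck.py 2 && python3 -m jog '{"jaw":[10,10],"slide":[[0,0,0.03],[0,0,0]],"spin":[0,0]}'>/dev/null && python3 ck.py 2&& python3 -m jog '{"jaw":[10,10],"slide":[[0,0,0.03],[0,0,0]],"spin":[0,0]}'>/dev/null && python3 ck.py 2&& python3 -m jog '{"jaw":[10,10],"slide":[[0,0,0.03],[0,0,0]],"spin":[0,0]}'>/dev/null && python3 ck.py 2&& python3 -m jog '{"jaw":[10,10],"slide":[[0,0,0.03],[0,0,0]],"spin":[0,0]}'>/dev/null && python3 ck.py 2&& python3 -m jog '{"jaw":[10,10],"slide":[[0,0,0.03],[0,0,0]],"spin":[0,0]}'>/dev/null && python3 ck.py 2
```

```text
CK [ 595.88 -165.9   180.22] [-0.04 -0.07 -0.59] [ 0.042  0.026 -0.013]
CK [ 595.85 -165.91  179.32] [-1.    0.31 -0.44] [0.018 0.045 0.03 ]
CK [ 595.89 -165.9   178.42] [-0.77 -0.62 -0.66] [ 0.002  0.001 -0.007]
CK [ 595.85 -165.87  177.5 ] [-0.02  0.02 -0.92] [-0.014  0.06   0.011]
CK [ 595.84 -165.9   176.62] [-0.56  0.79 -0.26] [ 0.053 -0.017  0.   ]
CK [ 595.85 -165.9   175.7 ] [ 0.33  0.14 -0.19] [0.018 0.045 0.007]
CK [ 595.85 -165.9   174.82] [-0.44 -0.4   0.18] [ 0.012 -0.007 -0.007]
CK [ 595.86 -165.87  173.91] [-0.28  0.11 -0.82] [ 0.02   0.045 -0.009]
CK [ 595.85 -165.91  173.01] [-0.08 -0.   -0.83] [-0.003 -0.021  0.029]
```

```bash
python3 -m jog '{"jaw":[10,10],"slide":[[0,0,0.02],[0,0,0]],"spin":[0,0]}'>/dev/null && python3 ck.py 2 && python3 -m jog '{"jaw":[10,10],"slide":[[0,0,0.02],[0,0,0]],"spin":[0,0]}'>/dev/null && python3 ck.py 2 && python3 -m jog '{"jaw":[10,10],"slide":[[0,0,0.02],[0,0,0]],"spin":[0,0]}'>/dev/null&& python3 ck.py 2 && python3 -m jog '{"jaw":[10,10],"slide":[[0,0,0.02],[0,0,0]],"spin":[0,0]}'>/dev/null&& python3 ck.py 2 && python3 -m jog '{"jaw":[10,10],"slide":[[0,0,0.02],[0,0,0]],"spin":[0,0]}'>/dev/null && python3 ck.py 2&& python3 -m jog '{"jaw":[10,10],"slide":[[0,0,0.02],[0,0,0]],"spin":[0,0]}'>/dev/null && python3 ck.py 2&& python3 -m jog '{"jaw":[10,10],"slide":[[0,0,0.02],[0,0,0]],"spin":[0,0]}'>/dev/null && python3 ck.py 2&& python3 -m jog '{"jaw":[10,10],"slide":[[0,0,0.02],[0,0,0]],"spin":[0,0]}'>/dev/null && python3 ck.py 2
```

```text
CK [ 595.89 -165.9   172.47] [1.02 0.2  0.31] [-0.     0.035 -0.029]
CK [ 595.89 -165.94  171.87] [ 0.46 -0.24 -1.03] [0.015 0.022 0.014]
CK [ 595.88 -165.9   171.26] [-0.5   0.34 -1.21] [-0.017  0.025 -0.002]
CK [ 595.9  -165.89  170.67] [ 0.44 -1.02  0.21] [-0.003 -0.009 -0.034]
CK [ 596.   -165.92  170.22] [ 0.02 -0.22  0.36] [-0.005  0.026  0.023]
CK [ 596.04 -165.96  169.93] [-2.07 -0.26  2.49] [ 0.05   0.156 -0.018]
```

```bash
python3 -m jog '{"jaw":[10,10,10],"slide":[[0,0,0.02],[0,0,0],[0,0,0]],"spin":[0,0,0]}'>/dev/null && python3 ck.py 6 && python3 -m jog '{"jaw":[10,10,10],"slide":[[0,0,0.02],[0,0,0],[0,0,0]],"spin":[0,0,0]}'>/dev/null && python3 ck.py 6 && python3 -m jog '{"jaw":[10,10,10],"slide":[[0,0,0.02],[0,0,0],[0,0,0]],"spin":[0,0,0]}'>/dev/null&& python3 ck.py 6&& python3 -m jog '{"jaw":[10,10,10],"slide":[[0,0,0.02],[0,0,0],[0,0,0]],"spin":[0,0,0]}'>/dev/null&& python3 ck.py 6
```

```text
CK [ 596.08 -165.98  169.46] [-0.81  0.34  3.93] [0.034 0.237 0.04 ]
CK [ 596.07 -165.96  168.57] [-1.31 -0.47  5.12] [ 0.079  0.251 -0.009]
CK [ 596.1  -165.96  168.03] [-0.66  0.34  5.76] [ 0.093  0.249 -0.013]
CK [ 596.1  -165.95  167.47] [ 0.17 -0.46  5.94] [0.125 0.227 0.026]
```

```bash
python3 -m jog '{"jaw":[10,10,10],"slide":[[0,0,0.02],[0,0,0],[0,0,0]],"spin":[0,0,0]}'>/dev/null && python3 ck.py 7.5 && python3 -m jog '{"jaw":[10,10,10],"slide":[[0,0,0.02],[0,0,0],[0,0,0]],"spin":[0,0,0]}'>/dev/null && python3 ck.py 7.5 && python3 -m jog '{"jaw":[10,10,10],"slide":[[0,0,0.01],[0,0,0],[0,0,0]],"spin":[0,0,0]}'>/dev/null&& python3 ck.py 7.5;for i in 1 2 3; do python3 -m jog '{"jaw":[10],"slide":[[0,0,0]],"spin":[0]}'>/dev/null;  python3 ck.py 20; done
```

```text
CK [ 596.12 -165.97  166.99] [-0.72  0.59  6.5 ] [ 0.066  0.304 -0.056]
CK [ 596.1  -165.97  166.49] [-0.87 -0.68  6.33] [ 0.081  0.308 -0.016]
CK [ 596.11 -165.98  166.23] [-1.17  0.43  6.13] [ 0.109  0.308 -0.008]
CK [ 596.11 -165.96  166.21] [-1.45 -0.24  4.44] [ 0.123  0.287 -0.007]
CK [ 596.11 -165.98  166.23] [-1.44  1.02  5.87] [ 0.115  0.298 -0.005]
CK [ 596.1  -165.97  166.23] [-0.92  1.1   5.51] [0.055 0.311 0.023]
```

```bash
cat > av.sh <<'E'
python3 - <<'P'
from workcell import env
import json,numpy as np
P
E
for k in 1 2 3 4; do python3 -m jog '{"jaw":[10],"slide":[[0,0,0]],"spin":[0]}' 60 >/dev/null;  python3 ck.py 20; done;  python3 -m jog '{"jaw":[10,10],"slide":[[0,0,0.01],[0,0,0]],"spin":[0,0]}' >/dev/null;for k in 1 2 3 4; do python3 -m jog '{"jaw":[10],"slide":[[0,0,0]],"spin":[0]}' >/dev/null;  python3 ck.py 20; done; rm av.sh
```

```text
CK [ 596.1  -165.99  166.25] [-1.2   0.49  6.84] [ 0.068  0.236 -0.008]
CK [ 596.11 -165.99  166.25] [-1.56 -0.76  5.81] [ 0.082  0.307 -0.042]
CK [ 596.11 -165.96  166.23] [-1.52  0.33  6.27] [ 0.058  0.269 -0.036]
CK [ 596.12 -165.98  166.2 ] [-1.69  0.76  6.51] [ 0.078  0.296 -0.021]
CK [ 596.12 -166.    165.97] [-1.04 -0.02  6.81] [0.057 0.31  0.002]
CK [ 596.12 -165.99  165.99] [-1.02  0.32  7.16] [0.03  0.343 0.027]
CK [ 596.11 -165.98  165.98] [-1.48  0.17  6.6 ] [0.122 0.322 0.012]
CK [ 596.13 -165.99  165.99] [-1.83  1.17  6.35] [ 0.106  0.324 -0.04 ]
```

```bash
python3 -m jog '{"jaw":[10,10],"slide":[[0,0,0.02],[0,0,0]],"spin":[0,0]}' >/dev/null;for k in 1 2 3 4 5 6; do python3 -m jog '{"jaw":[10],"slide":[[0,0,0]],"spin":[0]}' >/dev/null;  python3 ck.py 20; done
```

```text
CK [ 596.13 -165.96  165.49] [-0.9   0.47  7.23] [0.096 0.375 0.007]
CK [ 596.12 -165.97  165.49] [-1.41  0.34  7.89] [ 0.152  0.324 -0.046]
CK [ 596.13 -166.    165.51] [-0.78  0.71  6.98] [ 0.142  0.256 -0.027]
CK [ 596.12 -165.98  165.47] [-0.26  0.15  7.7 ] [0.133 0.319 0.058]
CK [ 596.1  -165.96  165.47] [-1.33  0.28  7.05] [0.105 0.287 0.048]
CK [ 596.11 -165.99  165.46] [-0.44  0.57  7.12] [ 0.117  0.313 -0.018]
```

```bash
cat > cy.py <<'E'
import sys
from workcell import env
s=env.state(); f=s['force']; print('CY',s['ee_pos'].round(2),f.round(2),s['torque'].round(3))
sys.exit(int(f[1]<-4.6 or f[2]<6 or f[2]>9.3))
E
python3 -m jog '{"jaw":[10,10,10,10],"slide":[[0,-0.02,0],[0,-0.02,0],[0,-0.02,0],[0,0,0]],"spin":[0,0,0,0]}' >/dev/null; python3 cy.py && python3 -m jog '{"jaw":[10,10,10],"slide":[[0,-0.02,0],[0,-0.01,0],[0,0,0]],"spin":[0,0,0]}' >/dev/null; python3 cy.py && python3 -m jog '{"jaw":[10,10,10],"slide":[[0,-0.02,0],[0,-0.01,0],[0,0,0]],"spin":[0,0,0]}' >/dev/null; python3 cy.py && python3 -m jog '{"jaw":[10,10,10],"slide":[[0,-0.02,0],[0,-0.01,0],[0,0,0]],"spin":[0,0,0]}' >/dev/null; python3 cy.py
```

```text
CY [ 596.13 -165.35  165.58] [-1.   -2.25  7.83] [-0.55   0.357  0.015]
CY [ 596.09 -164.59  165.6 ] [-1.03 -1.49  6.6 ] [-0.57   0.353  0.037]
CY [ 596.07 -163.68  165.6 ] [-2.35 -3.04  7.04] [-0.542  0.418 -0.022]
CY [ 596.05 -162.78  165.61] [-2.13 -2.86  6.65] [-0.576  0.462  0.021]
```

```bash
python3 -m jog '{"jaw":[10,10,10],"slide":[[-0.02,-0.02,0],[-0.02,-0.01,0],[0,0,0]],"spin":[0,0,0]}' >/dev/null; python3 cy.py && python3 -m jog '{"jaw":[10,10,10],"slide":[[0,-0.02,0],[0,-0.01,0],[0,0,0]],"spin":[0,0,0]}' >/dev/null; python3 cy.py && python3 -m jog '{"jaw":[10,10,10],"slide":[[0,-0.02,0],[0,-0.01,0],[0,0,0]],"spin":[0,0,0]}' >/dev/null; python3 cy.py && python3 -m jog '{"jaw":[10,10,10],"slide":[[0,-0.02,0],[0,-0.01,0],[0,0,0]],"spin":[0,0,0]}' >/dev/null; python3 cy.py
```

```text
CY [ 595.72 -161.96  165.87] [-0.41 -3.12  6.51] [-0.551  0.018  0.031]
CY [ 595.69 -161.06  165.84] [ 0.23 -2.12  7.16] [-0.586  0.048  0.024]
CY [ 595.68 -160.14  165.86] [-0.43 -1.62  6.64] [-0.54   0.058  0.015]
CY [ 595.66 -159.24  165.82] [-0.02 -2.64  6.72] [-0.528  0.012 -0.007]
```

```bash
python3 -m jog '{"jaw":[10,10,10],"slide":[[0,0,0.015],[0,-0.02,0],[0,0,0]],"spin":[0,0,0]}' >/dev/null; python3 cy.py && python3 -m jog '{"jaw":[10,10,10],"slide":[[0,-0.02,0],[0,-0.02,0],[0,0,0]],"spin":[0,0,0]}' >/dev/null; python3 cy.py && python3 -m jog '{"jaw":[10,10,10],"slide":[[0,-0.02,0],[0,-0.02,0],[0,0,0]],"spin":[0,0,0]}' >/dev/null; python3 cy.py && python3 -m jog '{"jaw":[10,10,10],"slide":[[0,-0.02,0],[0,-0.02,0],[0,0,0]],"spin":[0,0,0]}' >/dev/null; python3 cy.py; python3 - <<'E'
from h import *
b=shot('side','e_side.png');a=cv2.imread('pics/a_side.png');t=shot('top','e_top.png')
cv2.imwrite('pics/c6.png',np.hstack([cr(b,240,130,60,70,6),cr(t,275,170,65,70,6)]))
E
```

```text
CY [ 595.63 -158.63  165.49] [-0.58 -2.73  7.36] [-0.539  0.057 -0.079]
CY [ 595.6  -157.45  165.5 ] [-0.54 -2.82  6.62] [-0.637  0.066  0.014]
CY [ 595.58 -156.2   165.48] [-0.3  -2.25  8.13] [-0.505  0.019  0.03 ]
CY [ 595.54 -155.04  165.49] [ 0.75 -2.89  7.37] [-0.582  0.07   0.027]
```

View pics/c6.png

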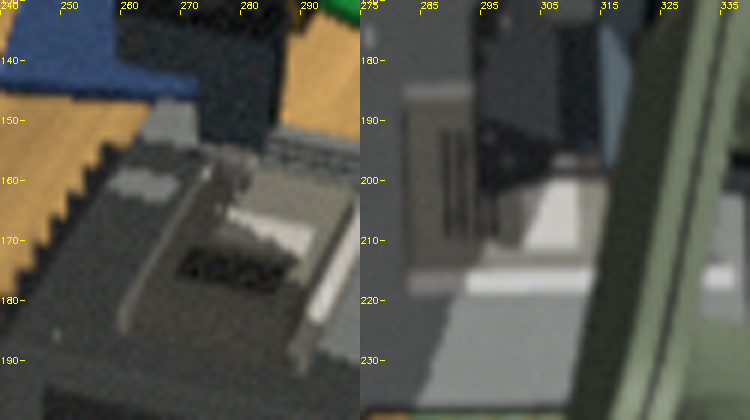

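The pack's ribs have shifted left about 5 px in top, to around 288–292, so the pack is moving with the pin. I'll keep pushing.

```bash
sed -i 's/-4.6/-5/' cy.py; python3 -m jog '{"jaw":[10,10,10,10,10,10],"slide":[[0,-0.03,0],[0,-0.03,0],[0,-0.03,0],[0,-0.03,0],[0,-0.03,0],[0,-0.03,0]],"spin":[0,0,0,0,0,0]}' >/dev/null; python3 cy.py && python3 -m jog '{"jaw":[10,10,10,10,10,10],"slide":[[0,-0.03,0],[0,-0.03,0],[0,-0.03,0],[0,-0.03,0],[0,-0.03,0],[0,-0.03,0]],"spin":[0,0,0,0,0,0]}' >/dev/null; python3 cy.py;for k in 1 2 3 4; do python3 -m jog '{"jaw":[10],"slide":[[0,0,0]],"spin":[0]}' >/dev/null;  python3 cy.py; done
```

```text
CY [ 595.4  -149.69  165.48] [-0.44 -2.47  8.23] [-0.579  0.045 -0.026]
CY [ 595.25 -144.29  165.44] [-0.05 -2.71  7.41] [-0.585  0.109  0.057]
CY [ 595.24 -144.14  165.47] [-0.84 -1.8   7.17] [-0.539  0.069  0.061]
CY [ 595.25 -144.16  165.47] [-1.41 -2.37  8.12] [-0.547  0.173 -0.036]
CY [ 595.25 -144.14  165.45] [-0.43 -2.33  8.15] [-0.487  0.124 -0.018]
CY [ 595.25 -144.17  165.47] [ 0.31 -1.76  6.92] [-0.511  0.141  0.02 ]
```

```bash
python3 -m jog '{"jaw":[10,10,10,10,10,10],"slide":[[0,-0.03,0],[0,-0.03,0],[0,-0.03,0],[0,-0.03,0],[0,-0.03,0],[0,-0.03,0]],"spin":[0,0,0,0,0,0]}' >/dev/null; python3 cy.py && python3 -m jog '{"jaw":[10,10,10],"slide":[[0,-0.03,0],[0,-0.03,0],[0,-0.03,0]],"spin":[0,0,0]}' >/dev/null; python3 cy.py && python3 -m jog '{"jaw":[10,10,10],"slide":[[0,-0.03,0],[0,-0.03,0],[0,-0.03,0]],"spin":[0,0,0]}' >/dev/null; python3 cy.py  && python3 -m jog '{"jaw":[10,10,10],"slide":[[0,-0.03,0],[0,-0.03,0],[0,-0.03,0]],"spin":[0,0,0]}' >/dev/null; python3 cy.py && python3 -m jog '{"jaw":[10,10,10],"slide":[[0,-0.03,0],[0,-0.03,0],[0,-0.03,0]],"spin":[0,0,0]}' >/dev/null; python3 cy.py && python3 -m jog '{"jaw":[10,10,10],"slide":[[0,-0.03,0],[0,-0.03,0],[0,-0.03,0]],"spin":[0,0,0]}' ; python3 cy.py
```

```text
CY [ 595.1  -138.88  165.45] [-0.86 -2.19  7.73] [-0.631  0.126  0.059]
CY [ 595.02 -136.17  165.46] [-1.33 -3.01  7.32] [-0.617  0.153 -0.058]
CY [ 594.94 -133.47  165.46] [-0.34 -2.29  8.49] [-0.64   0.121 -0.019]
CY [ 594.89 -130.78  165.46] [-0.73 -2.48  7.89] [-0.611  0.117 -0.012]
CY [ 594.8  -128.07  165.48] [ 0.08 -1.93  6.49] [-0.604  0.108 -0.041]
time_s: 24.8
ee_pos: [594.7, -125.4, 165.5]
ee_rot: [179.8, -0.2, 1.2]
force: [-0.8, -2.5, 7.3]
gripper_width: 13.6
gripper_force: 60.0
CY [ 594.71 -125.36  165.46] [-0.82 -2.49  7.32] [-0.561  0.17  -0.051]
```

```bash
python3 -m jog '{"jaw":[10,10,10,10,10,10],"slide":[[0,-0.03,0],[0,-0.03,0],[0,-0.03,0],[0,-0.03,0],[0,-0.03,0],[0,-0.03,0]],"spin":[0,0,0,0,0,0]}' >/dev/null; python3 cy.py && python3 -m jog '{"jaw":[10,10,10],"slide":[[0,-0.03,0],[0,-0.03,0],[0,-0.03,0]],"spin":[0,0,0]}' >/dev/null; python3 cy.py && python3 -m jog '{"jaw":[10,10,10],"slide":[[0,-0.03,0],[0,-0.03,0],[0,-0.03,0]],"spin":[0,0,0]}' >/dev/null; python3 cy.py  && python3 -m jog '{"jaw":[10,10,10],"slide":[[0,-0.02,0],[0,-0.02,0],[0,-0.02,0]],"spin":[0,0,0]}' >/dev/null; python3 cy.py && python3 -m jog '{"jaw":[10,10,10],"slide":[[0,-0.02,0],[0,-0.02,0],[0,0,0]],"spin":[0,0,0]}' >/dev/null; python3 cy.py && python3 -m jog '{"jaw":[10,10,10],"slide":[[0,-0.02,0],[0,-0.02,0],[0,0,0]],"spin":[0,0,0]}' >/dev/null ; python3 cy.py
```

```text
CY [ 594.56 -119.94  165.44] [-0.37 -2.88  8.72] [-0.542  0.212 -0.066]
CY [ 594.49 -117.23  165.46] [-0.67 -2.62  8.3 ] [-0.597  0.163  0.003]
CY [ 594.43 -114.53  165.47] [-1.33 -3.34  8.66] [-0.591  0.179  0.028]
CY [ 594.37 -112.74  165.45] [-0.18 -2.8   8.6 ] [-0.611  0.221 -0.034]
CY [ 594.33 -111.43  165.42] [-1.45 -1.98  7.63] [-0.528  0.226  0.001]
CY [ 594.31 -110.21  165.45] [-1.13 -2.04  8.23] [-0.623  0.195 -0.017]
```

```bash
sed -i "s/f\[1\]<-5/f[1]<-4.2 or s['torque'][0]<-0.75/" cy.py; S='{"jaw":[10,10],"slide":[[0,-0.02,0],[0,0,0]],"spin":[0,0]}'; python3 -m jog '{"jaw":[10,10],"slide":[[0,-0.02,0],[0,0,0]],"spin":[0,0]}' >/dev/null; python3 cy.py && python3 -m jog '{"jaw":[10,10],"slide":[[0,-0.02,0],[0,0,0]],"spin":[0,0]}' >/dev/null; python3 cy.py && python3 -m jog '{"jaw":[10,10],"slide":[[0,-0.02,0],[0,0,0]],"spin":[0,0]}' >/dev/null; python3 cy.py && python3 -m jog '{"jaw":[10,10],"slide":[[0,-0.02,0],[0,0,0]],"spin":[0,0]}' >/dev/null; python3 cy.py && python3 -m jog '{"jaw":[10,10],"slide":[[0,-0.02,0],[0,0,0]],"spin":[0,0]}' >/dev/null; python3 cy.py && python3 -m jog '{"jaw":[10,10],"slide":[[0,-0.02,0],[0,0,0]],"spin":[0,0]}' >/dev/null; python3 cy.py && python3 -m jog '{"jaw":[10,10],"slide":[[0,-0.02,0],[0,0,0]],"spin":[0,0]}' >/dev/null; python3 cy.py
```

```text
CY [ 594.29 -109.62  165.44] [-0.71 -2.57  8.33] [-0.573  0.201 -0.011]
CY [ 594.26 -109.03  165.42] [-2.25 -2.64  8.63] [-0.544  0.165  0.004]
CY [ 594.26 -108.42  165.45] [-1.06 -1.43  8.24] [-0.556  0.225 -0.008]
CY [ 594.24 -107.84  165.46] [-1.1  -2.72  8.29] [-0.56   0.246  0.045]
CY [ 594.22 -107.2   165.44] [-1.48 -2.45  7.96] [-0.541  0.278 -0.093]
CY [ 594.22 -106.6   165.42] [-0.63 -1.82  8.69] [-0.608  0.227 -0.006]
CY [ 594.16 -106.    165.42] [-0.88 -1.77  8.73] [-0.577  0.155 -0.003]
```

```bash
python3 -m jog '{"jaw":[10,10],"slide":[[0,-0.02,-0.01],[0,0,0]],"spin":[0,0]}' >/dev/null; python3 cy.py && python3 -m jog '{"jaw":[10,10],"slide":[[0,-0.02,0],[0,0,0]],"spin":[0,0]}' >/dev/null; python3 cy.py && python3 -m jog '{"jaw":[10,10],"slide":[[0,-0.02,0],[0,0,0]],"spin":[0,0]}' >/dev/null; python3 cy.py && python3 -m jog '{"jaw":[10,10],"slide":[[0,-0.02,0],[0,0,0]],"spin":[0,0]}' >/dev/null; python3 cy.py && python3 -m jog '{"jaw":[10,10],"slide":[[0,-0.02,0],[0,0,0]],"spin":[0,0]}' >/dev/null; python3 cy.py && python3 -m jog '{"jaw":[10,10],"slide":[[0,-0.02,0],[0,0,0]],"spin":[0,0]}' >/dev/null; python3 cy.py && python3 -m jog '{"jaw":[10,10],"slide":[[0,-0.02,0],[0,0,0]],"spin":[0,0]}' >/dev/null; python3 cy.py
```

```text
CY [ 594.13 -105.5   165.57] [-0.73 -2.16  7.44] [-0.636  0.175  0.002]
CY [ 594.17 -105.35  165.57] [-0.7  -4.07  7.51] [-0.84   0.19   0.026]
CY [ 594.17 -105.35  165.57] [-0.7  -4.07  7.51] [-0.84   0.19   0.026]
CY [ 594.17 -105.35  165.57] [-0.7  -4.07  7.51] [-0.84   0.19   0.026]
CY [ 594.17 -105.35  165.57] [-0.7  -4.07  7.51] [-0.84   0.19   0.026]
CY [ 594.17 -105.35  165.57] [-0.7  -4.07  7.51] [-0.84   0.19   0.026]
CY [ 594.17 -105.35  165.57] [-0.7  -4.07  7.51] [-0.84   0.19   0.026]
```

The stop is reached at y=-105.35, which is 60 mm of travel. I'll relieve the side load and lift straight out.

```bash
python3 -m jog '{"jaw":[10,10,10,10,10,10,10,10,10,10],"slide":[[0,0.03,0],[0,0.02,0],[0,0,-0.05],[0,0,-0.1],[0,0,-0.1],[0,0.04,-0.1],[0,0,-0.15],[0,0,-0.2],[0,0,-0.2],[0,0,0]],"spin":[0,0,0,0,0,0,0,0,0,0]}'; python3 ck.py 9; python3 -m jog '{"jaw":[10,10,10,10],"slide":[[0,0,-0.3],[0,0,-0.4],[0,0,0],[0,0,0]],"spin":[0,0,0,0]}'; python3 ck.py 9; python3 -c "
from h import *
shot('side','f_side.png')
b=shot('top','f_top.png')"
```

```text
time_s: 29.7
ee_pos: [594.1, -106.3, 192.8]
ee_rot: [180.0, -0.1, 1.2]
force: [-0.4, -0.6, 0.4]
gripper_width: 13.7
gripper_force: 60.0
CK [ 594.12 -106.33  192.77] [-0.41 -0.6   0.4 ] [-0.003  0.031 -0.051]
time_s: 30.1
ee_pos: [593.7, -106.3, 213.2]
ee_rot: [180.0, -0.1, 1.2]
force: [-0.3, 0.3, -0.9]
gripper_width: 13.7
gripper_force: 60.0
CK [ 593.73 -106.26  213.23] [-0.35  0.33 -0.94] [0.061 0.023 0.01 ]
```

```bash
python3 -m jog '{"jaw":[10,10,10,10,10,10,10,10,10,10],"slide":[[-0.14,-0.34,0],[-0.22,-0.95,0],[-0.22,-0.95,0],[-0.22,-0.95,0],[-0.22,-0.95,0],[-0.22,-0.95,0],[-0.22,-0.95,0],[-0.22,-0.95,0],[-0.22,-0.95,0],[-0.22,-0.95,0]],"spin":[0,0,0,0,0,0,0,0,0,0]}' >/dev/null;  python3 -m jog '{"jaw":[10,10,10,10,10,10],"slide":[[-0.22,-0.95,0],[-0.22,-0.95,0],[-0.22,-0.95,0],[0,0,0],[0,0,0],[0,0,0]],"spin":[0,0,0,-0.7,0,0]}'; python3 ck.py 9
```

```text
time_s: 31.8
ee_pos: [502.2, 244.1, 212.3]
ee_rot: [180.0, 0.0, 6.7]
force: [0.3, -0.2, -0.7]
gripper_width: 14.0
gripper_force: 60.0
CK [502.15 244.11 212.32] [ 0.34 -0.18 -0.68] [0.025 0.012 0.015]
```

```bash
python3 -m jog '{"jaw":[10,10,10,10,10,10,10,10],"slide":[[0.02,0,0.5],[0,0,0.8],[0,0,0.8],[0,0,0.8],[0,0,0.5],[0,0,0.3],[0,0,0],[0,0,0]],"spin":[0,0,0,0,0,0,0,0]}' >/dev/null; python3 ck.py 3 && python3 -m jog '{"jaw":[10,10],"slide":[[0,0,0.08],[0,0,0]],"spin":[0,0]}' >/dev/null;python3 ck.py 3 && python3 -m jog '{"jaw":[10,10],"slide":[[0,0,0.08],[0,0,0]],"spin":[0,0]}' >/dev/null;python3 ck.py 3 && python3 -m jog '{"jaw":[10,10],"slide":[[0,0,0.05],[0,0,0]],"spin":[0,0]}' >/dev/null;python3 ck.py 3 && python3 -m jog '{"jaw":[10,10],"slide":[[0,0,0.05],[0,0,0]],"spin":[0,0]}' >/dev/null;python3 ck.py 3 && python3 -m jog '{"jaw":[10,10],"slide":[[0,0,0.05],[0,0,0]],"spin":[0,0]}' >/dev/null;python3 ck.py 3 && python3 -m jog '{"jaw":[10,10],"slide":[[0,0,0.05],[0,0,0]],"spin":[0,0]}' >/dev/null;python3 ck.py 3
```

```text
CK [503.82 244.15 102.18] [ 0.31 -0.39 -0.05] [ 0.039  0.011 -0.056]
CK [503.6  244.29  99.74] [ 0.66 -1.31  0.15] [0.001 0.04  0.026]
CK [503.17 244.17  96.71] [-0.26 -0.13 -0.3 ] [-0.011 -0.023 -0.01 ]
CK [503.15 244.15  95.08] [ 0.6   0.16 -0.73] [ 0.028  0.007 -0.007]
CK [503.16 244.13  93.54] [ 0.67 -0.37 -0.64] [-0.018  0.014  0.004]
CK [503.16 244.11  92.04] [ 0.49 -0.06  0.12] [-0.024  0.074 -0.014]
CK [503.17 244.14  90.56] [ 0.72 -0.71 -0.75] [ 0.044 -0.015 -0.02 ]
```

```bash
python3 -m jog '{"jaw":[10,10],"slide":[[-0.01,0,0.08],[0,0,0]],"spin":[0,0]}' >/dev/null;python3 ck.py 3 && python3 -m jog '{"jaw":[10,10,10],"slide":[[0,0,0.1],[0,0,0.1],[0,0,0]],"spin":[0,0,0]}' >/dev/null;python3 ck.py 3 && python3 -m jog '{"jaw":[10,10,10],"slide":[[0,0,0.1],[0,0,0.1],[0,0,0]],"spin":[0,0,0]}' >/dev/null;python3 ck.py 3 && python3 -m jog '{"jaw":[10,10,10],"slide":[[0,0,0.1],[0,0,0.1],[0,0,0]],"spin":[0,0,0]}' >/dev/null;python3 ck.py 3 && python3 -m jog '{"jaw":[10,10],"slide":[[0,0,0.05],[0,0,0]],"spin":[0,0]}' >/dev/null;python3 ck.py 3 && python3 -m jog '{"jaw":[10,10],"slide":[[0,0,0.03],[0,0,0]],"spin":[0,0]}' >/dev/null;python3 ck.py 3 && python3 -m jog '{"jaw":[10,10],"slide":[[0,0,0.03],[0,0,0]],"spin":[0,0]}' >/dev/null;python3 ck.py 3
```

```text
CK [502.7  244.01  88.  ] [ 0.13 -0.51  0.03] [0.028 0.031 0.007]
CK [502.62 243.95  81.77] [ 0.14  0.45 -0.73] [ 0.044 -0.037  0.049]
CK [502.65 244.    75.82] [-1.23 -0.06 -1.14] [0.017 0.071 0.012]
CK [502.65 243.99  69.85] [ 0.41  0.45 -0.37] [ 0.046 -0.038 -0.041]
CK [502.93 244.12  68.72] [ 0.87  0.33 -0.39] [-0.003  0.003 -0.016]
CK [502.96 244.15  67.94] [ 0.27  0.55 -0.11] [ 0.045 -0.039 -0.032]
CK [502.93 244.12  66.96] [-0.68 -0.29  0.36] [-0.021 -0.044  0.036]
```

Now I'll lower until it seats, then release.

```bash
python3 -m jog '{"jaw":[10,10],"slide":[[0,0,0.02],[0,0,0]],"spin":[0,0]}' >/dev/null;python3 ck.py 2.5 && python3 -m jog '{"jaw":[10,10],"slide":[[0,0,0.02],[0,0,0]],"spin":[0,0]}' >/dev/null;python3 ck.py 2.5 && python3 -m jog '{"jaw":[10,10],"slide":[[0,0,0.02],[0,0,0]],"spin":[0,0]}' >/dev/null;python3 ck.py 2.5 && python3 -m jog '{"jaw":[10,10],"slide":[[0,0,0.02],[0,0,0]],"spin":[0,0]}' >/dev/null;python3 ck.py 2.5 && python3 -m jog '{"jaw":[10,10],"slide":[[0,0,0.02],[0,0,0]],"spin":[0,0]}' >/dev/null;python3 ck.py 2.5
```

```text
CK [502.95 244.1   66.4 ] [ 0.68  0.06 -0.12] [ 0.048 -0.03  -0.076]
CK [502.93 244.12  65.78] [ 0.21 -0.15 -1.27] [-0.079 -0.051  0.051]
CK [502.95 244.12  65.2 ] [ 0.36 -0.65  0.2 ] [ 0.045 -0.024  0.063]
CK [503.   244.15  65.04] [-0.89 -0.84  3.36] [-0.121  0.164 -0.011]
CK [503.   244.15  65.04] [-0.89 -0.84  3.36] [-0.121  0.164 -0.011]
```

```bash
python3 -m jog '{"jaw":[13,14,15,17,20,28,40,45,45,45],"slide":[[0,0,0],[0,0,0],[0,0,0],[0,0,0],[0,0,0],[0,0,0],[0,0,0],[0,0,0],[0,0,0],[0,0,0]],"spin":[0,0,0,0,0,0,0,0,0,0]}' 3; python3 -m jog '{"jaw":[45,45,45,45,45,45,45,45,45,45],"slide":[[0,0,-0.3],[0,0,-0.6],[0,0,-0.8],[0,0,-0.9],[0,0,-0.9],[0,0,-0.9],[0,0,-0.6],[-0.6,0.6,0],[-0.9,0.9,0],[-0.9,0.9,0]],"spin":[0,0,0,0,0,0,0,0,0,0]}'; python3 -m jog '{"jaw":[45,45,45,45,45],"slide":[[-0.6,0.9,0],[-0.6,0.9,0],[-0.6,0.9,0],[-0.3,0.4,0],[0,0,0]],"spin":[0,0,0,0,0]}';  python3 - <<'E'
from h import *
a=shot('top','g_top.png');b=shot('side','g_side.png')
A=np.vstack([cr(a,155,190,60,70,5)[:300],cr(a,264,160,100,60,3)]) if 0 else 0
cv2.imwrite('pics/c7.png',np.hstack([cr(a,150,150,210,110,2)[:220],cr(b,222,140,100,110,2)]) if 0 else cv2.hconcat([cv2.vconcat([cr(a,150,190,100,70,4),cr(a,264,165,100,70,4)]),cv2.vconcat([cr(b,215,240,100,70,4),cr(b,235,140,100,70,4)])]))
E
```

```text
time_s: 37.3
ee_pos: [503.0, 244.1, 64.7]
ee_rot: [180.0, -0.0, 6.8]
force: [-0.1, 0.2, -0.2]
gripper_width: 44.8
gripper_force: 0.0
time_s: 38.3
ee_pos: [439.3, 163.4, 215.3]
ee_rot: [180.0, -0.0, 6.9]
force: [0.2, -0.2, 0.2]
gripper_width: 44.6
gripper_force: 0.0
time_s: 38.8
ee_pos: [387.9, 63.4, 215.3]
ee_rot: [-180.0, -0.1, 6.7]
force: [0.5, 0.4, -0.3]
gripper_width: 45.2
gripper_force: 0.0
```

View pics/c7.png

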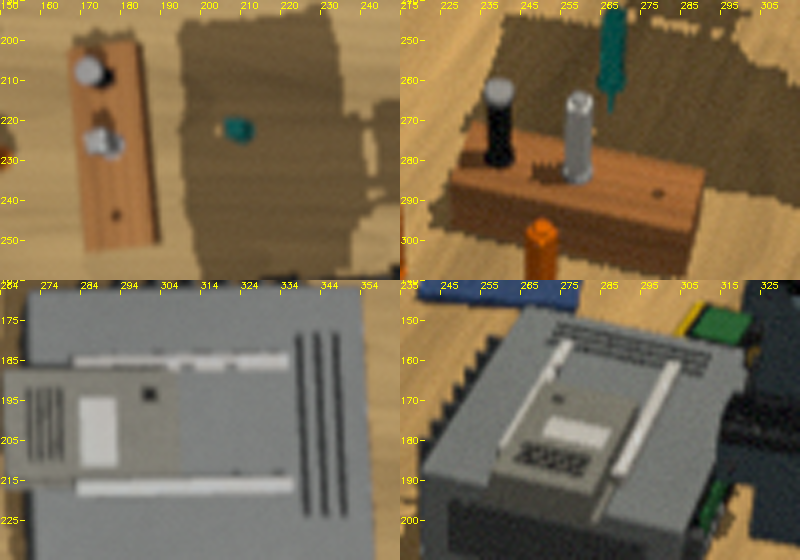

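The pack is out: the well has gone from u=322.6 to 300.9, about 60 mm. The tool stands in the middle hole at (176,225) and everything else is in place, so I'm handing in.

```bash
python3 -c "
from h import *
print(atz('top',(300.9,193.1),135)-atz('top',(322.6,192.9),135)); print(env.job_done())"
```

```text
[-1.39514136 59.76300574  0.        ]
the job is handed in; nothing more can be done
None
```

The job is handed in: the pack was pushed out with the catch held down, about 60 mm to its stop, and the pin tool is back in the block's middle hole, at about 39 s of the 72 s allowed.

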